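# Fetch the squat jar from behind the front row

### The arm

A 7-joint arm with a two-finger parallel gripper is mounted at the origin on the work surface. World frame = base frame: x ahead of the robot, y to its left, z up, the work surface at z = 0. Lengths are in m, angles in degrees, forces in N, time in s.
With the tool pointing down it reaches from about 0.35 to 0.775 m from the base axis. Payload 3.1 kg.
Tool frame: the origin (TCP) lies on the centre line of the jaws, within the pads' length; the fingertips stand 17 mm ahead of it and the grasp point (between the pads) lies 2 mm behind it (robot.tip_reach is the distance from the TCP to the fingertips, in m); z points along the fingers, y is the line along which they close (so a half turn about z gives the same grasp; the last joint's range is limited). The gripper opens to 85 mm and grips with 20 to 120 N. Pads are 22 mm wide; open, the fingers measure 114 mm over their backs; the gripper's body (76 mm by 85 mm) begins 54 mm behind the grasp point. The pads swing forward as they close: fully open they stand 13 mm farther back than shut.
Start: joints at [71.809, 17.813, 0.802, 86.603, -0.252, 75.585, -1.558], TCP at [0.15, -0.529, 0.248] pointing down, gripper open.
Joint ranges: [-154.91, 154.91], [-16.99, 109.72], [-72.82, 74.43], [7.12, 147.25], [-82.49, 262.49], [11.32, 116.49], [-174.64, 174.64]. Speed limits (degrees/s): [159.86, 159.86, 180, 180, 180, 180, 180].

### API

Orientations are given as [roll, pitch, yaw] about the fixed x, y, z axes, in that order (R = Rz(yaw) Ry(pitch) Rx(roll)).
In Python, from station import robot, fingers, vision, workorder, recognise gives the robot as it stands. Calls block until the motion is done:
- robot.move_to(position, orientation): joint-space move of the TCP to a pose.
- robot.line_to(position, orientation=None, velocity=0.15, f_stop=None): straight line of the TCP; orientation=None keeps the orientation; velocity is the mean speed in m/s. With f_stop (N) it stops when the force on the tool has changed by that much, and returns True; else False.
- robot.move_j(angles): joint-space move.
- fingers.gripper_to(opening, force=None): opening from 0.0 (shut) to 1.0 (fully open); force is the grip in N (None keeps the last); returns when the fingers have stopped.
- robot.pause(seconds).
- robot.inverse_kinematics(position, orientation): joint angles nearest the present ones, or None.
- vision.grab_frame(name): name is "side" or "top" or "wrist"; returns the picture (420x560x3 uint8, red, green, blue); there is no depth.
- vision.calibration(name): a dict with "mtx" (3x3 intrinsics, pixels), "k1" (the pictures are not rectified: a ray, as slopes to the right and down, at radius r is drawn at 1 + k1 r^2 times it, then the intrinsics apply), "extrinsics" (4x4, takes a point from world to camera coordinates); the wrist camera has in their place "T_tool_cam" (4x4, takes a point from camera to tool coordinates, whose origin is the TCP and whose axes are the flange's). Camera axes: x right, y up, looking along -z (the intrinsics and any distortion apply to the point x, -y, -z); pixel columns grow to the right and rows downward; lengths in m; the calibration is good to about 2 mm. A picture is of the moment at which its call begins: read the wrist's pose just before it. calibration takes no time and is no camera call.
A pose or a line that the arm cannot do raises robot.PlanningError and nothing moves.
- workorder.close_job(): hands the job in; it is judged then, once.
Trained networks look in the newest picture that a camera, given by its name, has taken for a name from the list of things; names that differ only in an ending like _2 or _b are one class to them, and where a whole thing is asked for, a point or a joint stands for the part that bears it (a point fixed in the world has none). Each returns a list of dicts, best first, with "p" (0 to 1); they miss things now and then, are a little off and sometimes report something else, mostly with a low value. They report only what shows in the picture. A call takes as long as a camera call.
- recognise(label, camera): "rect" ([centre column, centre row, width, height] in pixels, round what is visible of it).
Readings, each from a call of its own:
- robot.current_time_s(): time.
- robot.current_joint_positions(): joint angles.
- robot.current_dq(): joint speeds.
- robot.current_joint_torque(): joint torques, N m.
- robot.current_tool_pos(): TCP position.
- robot.current_eef_rot(): TCP orientation.
- robot.current_contact_force(): force on the tool from outside, world axes, zero at the start.
- robot.current_torque(): the same for the moment, N m.
- robot.current_finger_gap(): opening from 0.0 (shut) to 1.0 (fully open).
- robot.current_gripper_force(): force on a finger pad.
Only numpy, scipy, OpenCV 4.12 (cv2) and the standard library are available. Lean on these libraries where they do the work, as an engineer would, in place of code of your own. Each camera call takes 0.05 s, during which the arm holds its last target. There are 200 camera calls.

### The job

Clear the three tall containers of the shelf bay's front row (tall jar, bottle and bellied jar) over to the plywood tray, so that all three stand upright on it together. Then fetch the squat jar from the row behind and stand it inside the round tin dish, and after that put each of the three back upright on the very spot where it stood at the start. Set the glass down gently, never dropping or tipping it, and leave the slim jar and the flat tin of the back row where they are.

Things in the scene. Friction and masses are not known exactly. Their poses are not given: they have to be found in the camera images.
- bay: Wooden shelf bay, fixed: board 170 mm deep (x), 300 mm wide (y), 18 mm thick; dark back rail (+x side, top 38 mm up), end cheeks (top 30 mm up), front open to the robot. Yaw up to 0.15 rad. Origin: centre of its underside. Front row: 3 containers along y, 26 mm before its middle, 92 mm apart, any order; back row: 3 small things 42 mm behind its middle, about 6 mm behind the front ones.
- tray: Plywood tray, fixed, empty: outside 126 mm (x) by 300 mm (y), walls 6 mm thick and 20 mm high, floor 6 mm thick. Side area for the three front containers, which fit in a row along its y (say at -92, 0, +92 mm). Origin: centre of its underside, on the table. On the other side from the bay, yaw up to 0.15 rad.
- dish: Round shallow tin dish, fixed on the table between bay and tray: 94 mm across the rim, 14 mm high, floor 4 mm thick and about 82 mm across inside. Origin: centre of its underside, on the table; z up.
- tall_jar: Front row: tall straight-sided round jar of dark red preserve with a steel lid of the same width: 62 mm diameter all the way, 125 mm high, about 0.4 kg, loose. Origin: centre of its underside, z up.
- bottle: Front row: round sauce bottle of dark red preserve: body 52 mm diameter up to 70 mm, tapering to a neck and steel cap of 28 mm diameter from 95 mm up to its full height of 140 mm; about 0.3 kg, loose. It can be gripped by neck and cap. Origin: centre of its underside, z up.
- belly_jar: Front row: bellied round jar of dark red preserve: 66 mm diameter at the belly (20 to 62 mm up), narrowing to a neck and steel lid of 54 mm diameter from 84 mm up to its full height of 115 mm; about 0.38 kg, loose. It can be gripped by the lid. Origin: centre of its underside, z up.
- squat_jar: The thing to fetch, in any of the three places of the back row: squat round jar of dark red preserve with a steel lid of the same width: 56 mm diameter, 62 mm high, about 0.18 kg, loose. Origin: centre of its underside, z up.
- slim_jar: Back row, to be left alone: slim round jar, 34 mm diameter, 66 mm high, with a steel lid, about 0.09 kg, loose. Origin: centre of its underside, z up.
- flat_tin: Back row, to be left alone: flat rectangular steel tin, 42 mm (its x) by 70 mm (its y), 32 mm high, about 0.15 kg, loose. Origin: centre of its underside, z up.

How it is judged:
By the outcome, as a careful person would: the job done as asked, in the order asked, and still so for the second after the job is handed in, with the robot touching nothing.
It also fails if it takes over 144 s, if anything falls off the work surface, if the arm or the gripper's body presses on something with over 40 N, if the wrist force passes 120 N, or if a joint passes its speed limit or range.

## Working session

There is one attempt and no reset: what is moved stays moved. The work goes in short steps, each a Python script; the robot and the scene stay as the last script left them, time stands still between calls to the robot, and variables do not carry over. Pictures are saved under pics/ and viewed, at most 14 in all, crops included, and the job is handed in when it is done.

```bash
ls; mkdir -p pics
python3 - <<'E'
from station import robot, fingers, vision, workorder, recognise
import cv2
for n in ["side","top"]:
    im=vision.grab_frame(n); cv2.imwrite(f"pics/{n}0.png",im[...,::-1])
    c=vision.calibration(n); print(n,c)
    for l in ["bay","tray","dish","tall_jar","bottle","belly_jar","squat_jar","slim_jar","flat_tin"]:
        print(l,[(d["p"],d["rect"]) for d in recognise(l,n)[:2]])
print(vision.calibration("wrist"),robot.current_time_s(),robot.current_eef_rot())
E
```

```text
pics
side {'mtx': array([[485.98054003,   0.        , 283.73258847],
       [  0.        , 485.98054003, 210.33138861],
       [  0.        ,   0.        ,   1.        ]]), 'k1': 0.02155806030157639, 'extrinsics': array([[ 0.91529334, -0.40237602,  0.01821107, -0.4905552 ],
       [ 0.27235166,  0.65156801,  0.70801391, -0.17903898],
       [-0.29675357, -0.6430806 ,  0.70596364, -0.87097771],
       [ 0.        ,  0.        ,  0.        ,  1.        ]])}
bay [(0.61, [330.7, 330.1, 175.0, 177.7])]
tray [(0.86, [250.8, 157.7, 106.7, 87.9])]
dish [(0.66, [249.6, 228.7, 43.3, 39.7])]
tall_jar [(0.63, [346.9, 349.9, 51.9, 75.9])]
bottle [(0.88, [311.2, 302.4, 34.2, 73.9]), (0.74, [318.4, 258.2, 16.7, 30.2])]
belly_jar [(0.61, [287.8, 267.8, 35.8, 60.7]), (0.17, [331.2, 329.4, 174.4, 181.1])]
squat_jar [(0.7, [345.8, 294.8, 32.7, 37.1])]
slim_jar [(0.61, [316.9, 259.6, 19.4, 31.7])]
flat_tin [(0.59, [381.2, 348.4, 35.4, 53.5]), (0.36, [248.4, 227.6, 42.2, 38.3])]
top {'mtx': array([[435.63827345,   0.        , 286.10029995],
       [  0.        , 435.63827345, 203.25988839],
       [  0. 
[... 627 characters left out ...]
.7, 29.2])]
slim_jar [(0.77, [362.1, 205.1, 20.4, 16.0])]
flat_tin [(0.68, [442.2, 198.2, 36.8, 17.9])]
{'mtx': array([[369.52865689,   0.        , 279.64494498],
       [  0.        , 369.52865689, 209.37077424],
       [  0.        ,   0.        ,   1.        ]]), 'k1': -0.0794814195642991, 'T_tool_cam': array([[-1.47614834e-03,  9.45277967e-01,  3.26262756e-01,
         8.50405563e-02],
       [ 9.99998905e-01,  1.36150080e-03,  5.79747507e-04,
        -3.97314640e-04],
       [ 1.03815543e-04,  3.26263254e-01, -9.45278942e-01,
        -1.25264683e-01],
       [ 0.00000000e+00,  0.00000000e+00,  0.00000000e+00,
         1.00000000e+00]])} 1.0 [1.79995971e+02 4.75310169e-04 1.58055058e+01]
```

```bash
python3 -c "
import cv2
a=cv2.imread('pics/top0.png');b=cv2.imread('pics/side0.png')
cv2.imwrite('pics/topc.png',cv2.resize(a[140:300,80:500],None,fx=1.9,fy=1.9,interpolation=cv2.INTER_CUBIC))
cv2.imwrite('pics/sidec.png',cv2.resize(b[100:420,170:470],(562,600),interpolation=cv2.INTER_CUBIC))"
```

```text
(no output)
```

View pics/topc.png

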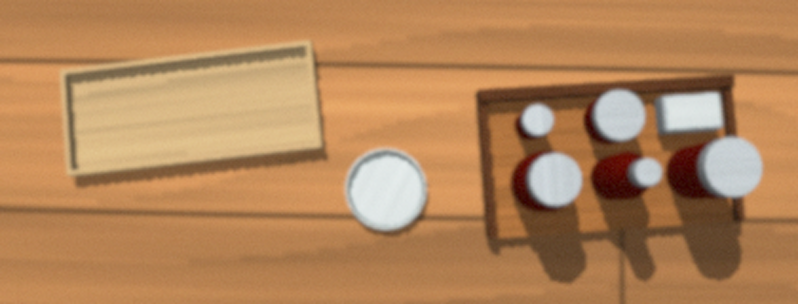

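View pics/sidec.png

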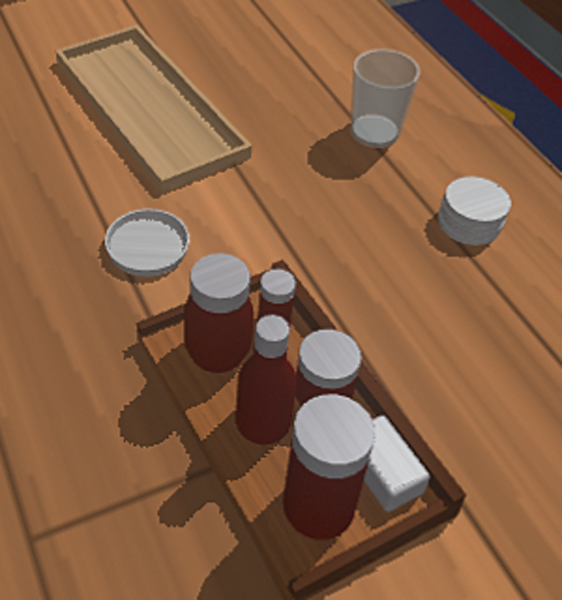

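The top view shows (crop px) belly jar (555,180), bottle (646,172), tall jar (731,167), squat jar (618,115) between slim jar (537,120) and tin (690,112). The dish is at (387,190) and the tray's outer corners at (63,72), (309,42), (322,150) and (74,178). The side view shows the same order.

```bash
cat > h.py <<'E'
from station import robot, fingers, vision, workorder, recognise
import numpy as np, cv2
from scipy.spatial.transform import Rotation as R
def cam(n):
    c=vision.calibration(n); return c
def extr(n,pose=None):
    c=vision.calibration(n)
    if n!="wrist": return c,c["extrinsics"]
    T=np.eye(4); T[:3,:3]=R.from_euler("xyz",pose[1],degrees=True).as_matrix(); T[:3,3]=pose[0]
    return c,np.linalg.inv(T@c["T_tool_cam"])
def unproject(n,px,z,pose=None):
    "pixels -> world xy at height z"
    c,E=extr(n,pose); px=np.atleast_2d(px).astype(float); K=c["mtx"]
    u=cv2.undistortPoints(px[:,None],K,np.array([c["k1"],0,0,0,0]),None)[:,0] if False else None
    d=(px-K[:2,2])/K[[0,1],[0,1]]; s=d.copy()
    for _ in range(20): s=d/(1+c["k1"]*(s**2).sum(1,keepdims=True))
    ray=np.c_[s[:,0],-s[:,1],-np.ones(len(s))]@E[:3,:3]; o=-E[:3,:3].T@E[:3,3]
    return (o+ray*((z-o[2])/ray[:,2])[:,None])[:,:2]
def project(n,P,pose=None):
    c,E=extr(n,pose); P=np.atleast_2d(P)@E[:3,:3].T+E[:3,3]
    s=np.c_[P[:,0],-P[:,1]]/-P[:,2:]; s=s*(1+c["k1"]*(s**2).sum(1,keepdims=True))
    return s*np.diag(c["mtx"])[:2]+c["mtx"][:2,2]
def pose(): return (np.array(robot.current_tool_pos()),np.array(robot.current_eef_rot()))
E
sed -i '/u=cv2/d' h.py
python3 - <<'E'
from h import *
def t(p,z): return unproject("top",np.atleast_2d(p)/1.9+[80,140],z)
for n,p,z in [("belly",(555,180),.133),("bottle",(646,172),.158),("tall",(731,167),.143),("squat",(618,115),.080),("slim",(537,120),.084),("tin",(690,112),.050),("dish",(387,190),.014)]: print(n,t(p,z)[0].round(4))
c=t([(63,72),(309,42),(322,150),(74,178)],.02); print("tray",c.round(4),c.mean(0),np.linalg.norm(c[0]-c[1]))
# wrist overview of the bay
b=t((646,172),.158)[0]
for yaw in (0,180,90,-90):
  q=robot.inverse_kinematics([b[0]-.03,b[1],.36],[180,0,yaw]); print(yaw,None if q is None else np.round(q,0))
E
```

```text
belly [ 0.4677 -0.1554]
bottle [ 0.4757 -0.2417]
tall [ 0.4824 -0.3355]
squat [ 0.5415 -0.236 ]
slim [ 0.5342 -0.1459]
tin [ 0.5499 -0.328 ]
dish [0.4583 0.0151]
tray [[0.5898 0.4   ]
 [0.6289 0.1089]
 [0.5028 0.0905]
 [0.4652 0.3795]] [0.54665831 0.24473016] 0.2937689786642898
0 [ 38.  11. -15.  80.   3.  89. -66.]
180 [ 53.  13. -33.  79.   7.  90. 110.]
90 [ 47.  12. -26.  79.   5.  89.  22.]
-90 [  32.   11.   -7.   80.    1.   89. -155.]
```

Run:
```python
from h import *
robot.move_to([.51,-.24,.36],[180,0,4.7])
p=pose(); im=vision.grab_frame("wrist"); cv2.imwrite("pics/w1.png",im[...,::-1]); print(p,robot.current_time_s())
np.savez("w1.npz",a=p[0],b=p[1])
for n,xy,z,r in [("belly",(.4677,-.1554),.133,.027),("bottle",(.4757,-.2417),.158,.014),("tall",(.4824,-.3355),.143,.031),("squat",(.5415,-.236),.080,.028),("slim",(.5342,-.1459),.084,.017)]:
    print(n,project("wrist",[*xy,z],p)[0].round(1))
hsv=cv2.cvtColor(im,cv2.COLOR_RGB2HSV)
m=((hsv[...,1]<60)&(hsv[...,2]>110)).astype(np.uint8)
n,l,s,c=cv2.connectedComponentsWithStats(m)
print([ (a.tolist(),b.round(1).tolist()) for a,b in zip(s,c) if a[4]>150])
```

```text
(array([ 0.50916007, -0.24160052,  0.35957787]), array([1.79964343e+02, 7.23515903e-02, 4.54687869e+00])) 2.7833
belly [192.  207.3]
bottle [277.6 214.6]
tall [373.2 210. ]
squat [277.4 132.9]
slim [193.6 133.9]
[([0, 0, 560, 420, 221611], [281.3, 211.8]), ([255, 103, 51, 52, 2040], [279.6, 128.8]), ([330, 107, 60, 36, 1997], [359.4, 124.4]), ([180, 114, 30, 32, 739], [194.7, 129.8]), ([51, 137, 68, 68, 3147], [87.2, 172.2]), ([346, 174, 61, 62, 2862], [375.8, 205.4]), ([167, 177, 52, 51, 2042], [192.7, 202.5]), ([266, 197, 29, 28, 621], [279.9, 210.9])]
```

View pics/w1.png

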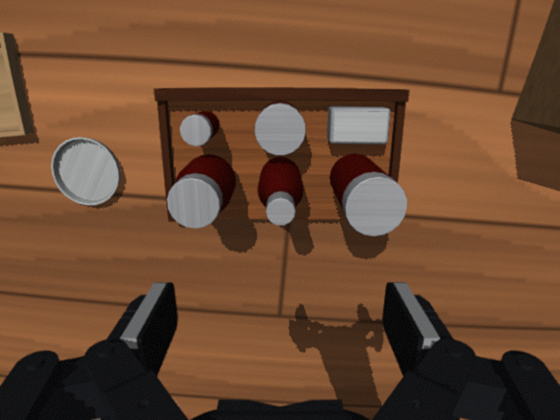

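The wrist view shows all lids cleanly: belly (193,202), bottle (280,211), tall (376,205), squat (280,129), slim (195,130), tin (359,124), with the dish at (87,172).

Run:
```python
from h import *
d=np.load("w1.npz"); p=(d["a"],d["b"])
for n,px,z in [("belly",(192.7,202.3),.133),("bottle",(279.9,210.9),.158),("tall",(375.8,205.2),.143),("squat",(279.6,128.8),.080),("slim",(194.7,129.8),.084),("tin",(359.4,124.4),.050),("dish",(86.5,171.9),.014)]: print(n,unproject("wrist",px,z,p)[0].round(4))
im=cv2.imread("pics/top0.png");hsv=cv2.cvtColor(im,cv2.COLOR_BGR2HSV)
m=((hsv[...,1]<60)&(hsv[...,2]>110)).astype(np.uint8)
n,l,s,c=cv2.connectedComponentsWithStats(m)
for a,b in zip(s,c):
  if a[4]>120: print(a.tolist(),b.round(1),[unproject("top",b,z)[0].round(4).tolist() for z in (.014,.05,.08,.133,.143,.158)])
```

```text
belly [ 0.4731 -0.1561]
bottle [ 0.4796 -0.2435]
tall [ 0.4875 -0.3372]
squat [ 0.546  -0.2381]
slim [ 0.5387 -0.147 ]
tin [ 0.5551 -0.3304]
dish [0.464  0.0137]
[0, 0, 560, 420, 227742] [277.7 209.8] [[0.5244, 0.0293], [0.521, 0.0287], [0.5182, 0.0282], [0.5132, 0.0273], [0.5123, 0.0271], [0.5109, 0.0269]]
[96, 0, 21, 10, 161] [105.4   3.7] [[1.0217, 0.4589], [0.9995, 0.4421], [0.9811, 0.4281], [0.9486, 0.4033], [0.9424, 0.3987], [0.9332, 0.3917]]
[132, 9, 23, 17, 321] [143.6  17.7] [[0.9812, 0.3592], [0.9606, 0.3462], [0.9434, 0.3353], [0.9131, 0.3161], [0.9074, 0.3125], [0.8988, 0.3071]]
[232, 58, 36, 47, 681] [251.8  86.9] [[0.8062, 0.0938], [0.7922, 0.0907], [0.7805, 0.0882], [0.7599, 0.0837], [0.756, 0.0829], [0.7502, 0.0816]]
[317, 64, 33, 36, 870] [332.8  80.5] [[0.8251, -0.0921], [0.8103, -0.0881], [0.7981, -0.0848], [0.7764, -0.079], [0.7724, -0.0779], [0.7662, -0.0762]]
[392, 187, 28, 28, 607] [405.7 200. ] [[0.5507, -0.2554], [0.5463, -0.2453], [0.5427, -0.2368], [0.5363, -0.2219], [0.5351, -0.2191], [0.5332, -0.2149]]
[427, 188, 34, 22, 654] [443.6 198.3] [[0.5559, -0.34
[... 298 characters left out ...]
0.3897], [0.4894, -0.3745], [0.4876, -0.3618], [0.4845, -0.3395], [0.4839, -0.3353], [0.483, -0.3289]]
[262, 219, 43, 43, 1469] [282.8 239.6] [[0.4591, 0.0171], [0.4582, 0.0169], [0.4574, 0.0168], [0.4561, 0.0166], [0.4558, 0.0166], [0.4554, 0.0165]]
[358, 220, 28, 29, 646] [371.5 234. ] [[0.474, -0.1781], [0.4725, -0.1709], [0.4713, -0.1649], [0.4691, -0.1543], [0.4687, -0.1523], [0.4681, -0.1493]]
[412, 223, 17, 16, 194] [420. 230.] [[0.4841, -0.2869], [0.4822, -0.2756], [0.4807, -0.2661], [0.4779, -0.2495], [0.4774, -0.2463], [0.4766, -0.2416]]
[252, 404, 70, 16, 777] [286.9 413.1] [[0.0852, 0.0025], [0.0984, 0.0029], [0.1094, 0.0032], [0.1287, 0.0038], [0.1324, 0.0039], [0.1379, 0.0041]]
```

```bash
cat >> h.py <<'E'
BAY=4.7; TRAY=7.6
# name: estimate, total height, lid diameter, TCP height above underside for the grip, opening on approach
J={"belly":[(.471,-.1553),.115,54,.104,.95],"bottle":[(.478,-.2425),.140,28,.118,.62],"tall":[(.4857,-.3363),.125,62,.100,.97],"squat":[(.5438,-.2375),.062,56,.050,.93]}
def look(xy,z,r,name):
    "lid centre near xy (top at z) seen by the wrist camera"
    robot.pause(.25); p=pose(); im=vision.grab_frame("wrist"); cv2.imwrite(f"pics/n_{name}.png",im[...,::-1])
    hsv=cv2.cvtColor(im,cv2.COLOR_RGB2HSV); m=((hsv[...,1]<60)&(hsv[...,2]>110)).astype(np.uint8)
    n,l,s,c=cv2.connectedComponentsWithStats(m); g=project("wrist",[*xy,z],p)[0]
    k=min((i for i in range(1,n) if s[i,4]>300),key=lambda i:np.linalg.norm(c[i]-g))
    q=unproject("wrist",c[k],z,p)[0]; e=project("wrist",[[*q,z],[q[0],q[1]+r,z]],p); 
    print(name,"px",c[k].round(1),"box",s[k].tolist(),"pred r px",np.linalg.norm(e[0]-e[1]).round(1),"at",q.round(4),"tcp",p[0].round(4))
    return q
def grab(name,xy,base,yaw,force=50,cam=True):
    e,h,d,g,op=J[name]; o=[180,0,yaw]
    fingers.gripper_to(op); robot.move_to([*xy,base+h+.12],o)
    if cam:
        q=look(xy,base+h,d/2000,name)
        assert np.linalg.norm(q-xy)<.012; xy=q
    robot.line_to([*xy,base+g],o,velocity=.15); robot.pause(.15)
    a=robot.current_tool_pos(); fingers.gripper_to(0.0,force); robot.pause(.2)
    print("grip at",np.round(a,4),"gap mm",85*robot.current_finger_gap(),"F",robot.current_gripper_force(),"ext",np.round(robot.current_contact_force(),1))
    return xy,np.array(a)
def carry(name,src,sbase,syaw,dst,base,yaw,lift=.12,dz=0):
    h,g=J[name][1],J[name][3]; zs=max(sbase,base)+g+lift
    robot.line_to([*src,zs],[180,0,syaw],velocity=.15)
    print("held gap",85*robot.current_finger_gap(),"ext",np.round(robot.current_contact_force(),1))
    robot.line_to([*dst,zs],[180,0,yaw],velocity=.3)
    robot.line_to([*dst,base+g+.010],velocity=.15); robot.pause(.2)
    f=robot.line_to([*dst,base+g-.004],velocity=.02,f_stop=5); p=robot.current_tool_pos()
    print("down",f,np.round(p,4),"nominal",round(base+g,4),"dst",np.round(dst,4),"ext",np.round(robot.current_contact_force(),1))
    return f
def release(name):
    p,o=pose(); d=J[name][2]; fingers.gripper_to(min(1,(d+18)/85)); robot.pause(.1)
    robot.line_to([p[0],p[1],p[2]+.10],velocity=.2); print("t",robot.current_time_s())
def trayspot(v):
    t=np.radians(TRAY); return np.array([.549,.244])+v*np.array([-np.sin(t),np.cos(t)])
E
python3 - <<'E'
from h import *
xy,a=grab("belly",np.array(J["belly"][0]),.018,BAY)
np.save("belly.npy",np.r_[xy,a]); print(robot.current_time_s())
robot.line_to([*xy,.018+.104+.03],velocity=.1); robot.pause(.2); print(85*robot.current_finger_gap(),robot.current_contact_force(),robot.current_tool_pos(),robot.current_time_s())
E
```

```text
belly px [279.  208.5] box [242, 169, 75, 76, 4234] pred r px 38.4 at [ 0.473  -0.1557] tcp [ 0.4722 -0.1567  0.2542]
grip at [ 0.4739 -0.1559  0.1231] gap mm 52.7595202032183 F 52.57753372192383 ext [-0.6  0.   6.4]
5.675
52.56461284583216 [ 1.02720497  0.32549124 -3.42598214] [ 0.47222399 -0.15548169  0.15098018] 6.325
```

Run:
```python
from h import *
a=np.load("belly.npy")
carry("belly",a[:2],.018,BAY,trayspot(.092),.006,TRAY)
release("belly")
robot.pause(.2);p=pose(); im=vision.grab_frame("wrist"); cv2.imwrite("pics/t1.png",im[...,::-1])
```

```text
held gap 52.56041794767478 ext [-0.3  0.1 -3.1]
down True [0.5369 0.3351 0.1109] nominal 0.11 dst [0.5368 0.3352] ext [ 0.7 -0.1  4.6]
t 11.6417
```

View pics/t1.png

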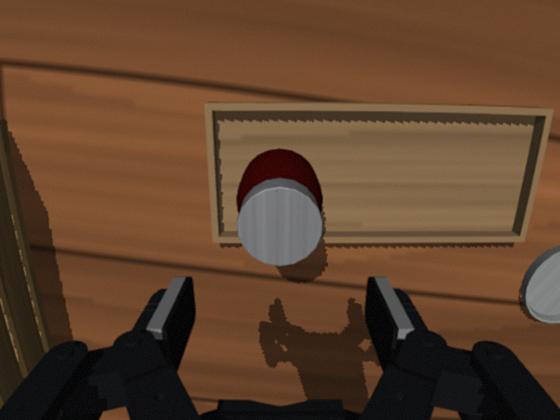

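The belly jar stands upright in the tray's left part at (280,220), clear of the walls. Next come the bottle and tall jar.

Run:
```python
from h import *
np.save("belly_tray.npy",trayspot(.092))
for n,v,lo in (("bottle",0,24),("tall",-.092,56)):
    xy,a=grab(n,np.array(J[n][0]),.018,BAY); np.save(n+".npy",np.r_[xy,a])
    assert 85*robot.current_finger_gap()>lo
    assert carry(n,xy,.018,BAY,trayspot(v),.006,TRAY)
    release(n)
robot.move_to([.549,.244,.36],[180,0,TRAY]); robot.pause(.2)
p=pose(); im=vision.grab_frame("wrist"); cv2.imwrite("pics/t2.png",im[...,::-1])
print(unproject("wrist",[(0,0)],.02,p))
np.savez("t2.npz",a=p[0],b=p[1])
```

```text
bottle px [283.3 208.1] box [265, 184, 38, 44, 1141] pred r px 20.0 at [ 0.4798 -0.2436] tcp [ 0.4783 -0.2418  0.2779]
grip at [ 0.4805 -0.2439  0.1371] gap mm 26.87016804219774 F 49.25251007080078 ext [-0.8 -0.   4.1]
held gap 26.75850056589951 ext [-0.4  0.6 -3. ]
down True [0.5489 0.2439 0.1246] nominal 0.124 dst [0.549 0.244] ext [ 0.  -0.6  5.6]
t 21.9083
tall px [284.  208.6] box [241, 167, 87, 83, 5578] pred r px 44.3 at [ 0.4872 -0.3378] tcp [ 0.4861 -0.3356  0.263 ]
grip at [ 0.4879 -0.3383  0.1192] gap mm 60.4511535632082 F 55.0153648853302 ext [-0.7 -1.5  5.8]
held gap 60.595182181647615 ext [-0.9 -0.4 -5.2]
down True [0.5612 0.1527 0.1069] nominal 0.106 dst [0.5612 0.1528] ext [-0.5 -0.4  5.7]
t 32.0667
[[0.69262941 0.59563922]]
```

View pics/t2.png

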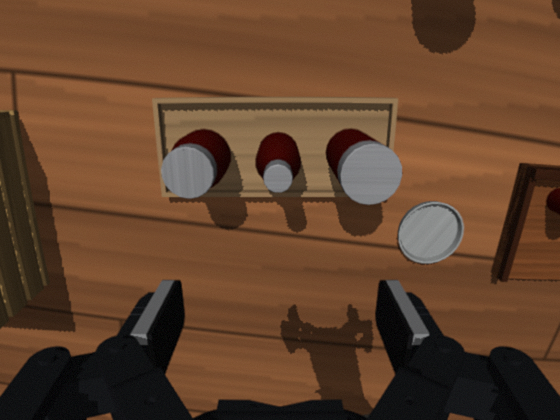

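All three stand upright in the tray at (190,170), (278,176) and (370,172); the dish rim is at (430,232). Now the squat jar.

Run:
```python
from h import *
d=np.load("t2.npz"); im=cv2.imread("pics/t2.png"); p=(d["a"],d["b"])
dw=unproject("wrist",(430.5,232.5),.014,p)[0]; print("dish",dw)
dish=np.mean([dw,[.464,.0137],[.4591,.0171]],axis=0); print(dish)
robot.move_to([.51,-.05,.30],[180,0,50])
xy,a=grab("squat",np.array(J["squat"][0]),.018,BAY+90,force=40); np.save("squat.npy",np.r_[xy,a])
assert 85*robot.current_finger_gap()>50
robot.line_to([*xy,.018+.05+.12],velocity=.15)
robot.line_to([*(dish+[0,-.09]),.188],velocity=.25); robot.pause(.2)
p=pose(); im=vision.grab_frame("wrist"); cv2.imwrite("pics/d1.png",im[...,::-1]); np.savez("d1.npz",a=p[0],b=p[1]); print(p,project("wrist",[*dish,.014],p),robot.current_time_s())
```

```text
dish [0.46439589 0.01883078]
[0.46249863 0.01654359]
squat px [278.7 210.2] box [241, 174, 77, 73, 4450] pred r px 38.8 at [ 0.5446 -0.237 ] tcp [ 0.5445 -0.2361  0.2009]
grip at [ 0.5455 -0.2373  0.0693] gap mm 54.64450962501825 F 43.14767360687256 ext [-0.4  0.2  5.9]
(array([ 0.46304723, -0.07509856,  0.1877844 ]), array([ 1.79994993e+02, -1.67803120e-02,  9.45302644e+01])) [[287.27505918  74.08128881]] 39.5
```

View pics/d1.png

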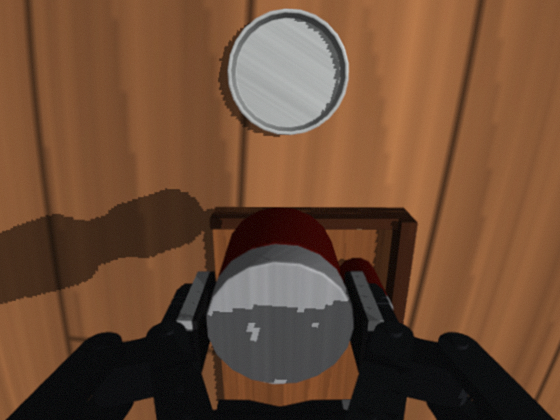

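The squat jar is held upright, and the dish rim centre is at (289,72), within 2 px of the prediction. I'll place it.

Run:
```python
from h import *
d=np.load("d1.npz"); dish=unproject("wrist",(288.5,72),.014,(d["a"],d["b"]))[0]; print(dish)
o=[180,0,BAY+90]
robot.line_to([*dish,.188],o,velocity=.2)
robot.line_to([*dish,.054+.012],velocity=.15); robot.pause(.2)
print(robot.line_to([*dish,.050],velocity=.02,f_stop=5),robot.current_tool_pos(),robot.current_contact_force())
release("squat")
robot.pause(.2); im=vision.grab_frame("wrist"); cv2.imwrite("pics/d2.png",im[...,::-1]); im=vision.grab_frame("side");cv2.imwrite("pics/s2.png",cv2.resize(im[100:420,170:470,::-1],(562,600)))
```

```text
[0.46330771 0.01814279]
True [0.46321096 0.01807971 0.054787  ] [-1.85504797 -0.48941021  4.34853506]
t 42.9417
```

View pics/d2.png

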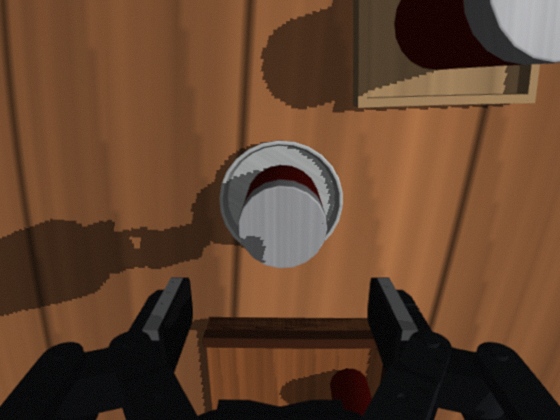

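View pics/s2.png

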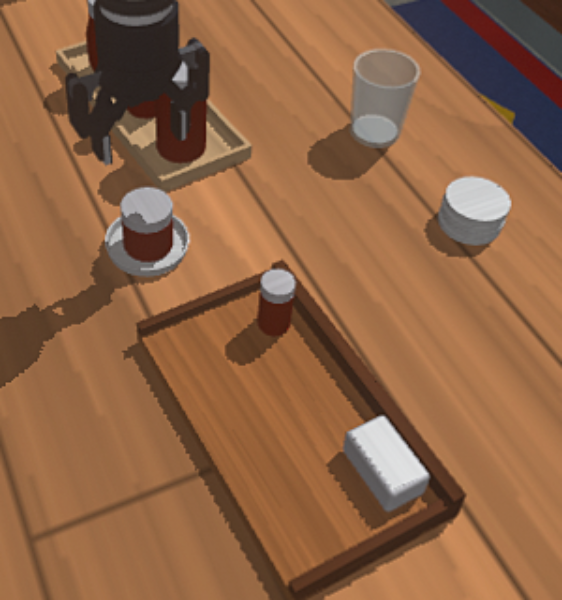

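The squat jar stands well inside the dish, and the slim jar and tin are untouched. Now I'll put the three back, tall jar first.

Run:
```python
from h import *
p,o=pose(); robot.line_to([p[0],p[1],.26],velocity=.25)
for n,v,lo in (("tall",-.092,56),("bottle",0,24),("belly",.092,50)):
    s=trayspot(v); xy,a=grab(n,s,.006,TRAY,cam=False)
    assert 85*robot.current_finger_gap()>lo
    b=np.load(n+".npy"); assert carry(n,s,.006,TRAY,np.array([b[2],b[1]]),.018,BAY)
    release(n)
robot.move_to([.51,-.24,.36],[180,0,4.7]); robot.pause(.3)
p=pose(); im=vision.grab_frame("wrist"); cv2.imwrite("pics/w2.png",im[...,::-1])
hsv=cv2.cvtColor(im,cv2.COLOR_RGB2HSV); m=((hsv[...,1]<60)&(hsv[...,2]>110)).astype(np.uint8)
n,l,s,c=cv2.connectedComponentsWithStats(m)
for k in range(1,n):
    if s[k,4]>150: print(c[k].round(1),s[k,4],[unproject("wrist",c[k],z,p)[0].round(4).tolist() for z in (.05,.084,.133,.143,.158)])
print(p)
robot.move_to([.15,-.529,.3],[180,0,15.8]); robot.pause(.3)
im=vision.grab_frame("side");cv2.imwrite("pics/s3.png",cv2.resize(im[100:420,170:470,::-1],(562,600)))
im=vision.grab_frame("top");hsv=cv2.cvtColor(im,cv2.COLOR_RGB2HSV); m=((hsv[...,1]<60)&(hsv[...,2]>110)).astype(np.uint8)
n,l,s,c=cv2.connectedComponentsWithStats(m); print([c[k].round(1).tolist() for k in range(1,n) if s[k,4]>120],robot.current_time_s())
```

```text
grip at [0.5619 0.1531 0.1072] gap mm 60.768568436381244 F 55.22489368915558 ext [-0.  -1.4  5.9]
held gap 60.74250943051726 ext [-0.5 -0.4 -4.8]
down True [ 0.4878 -0.3379  0.1188] nominal 0.118 dst [ 0.4879 -0.3378] ext [-0.   0.   6.5]
t 52.95
grip at [0.5496 0.2445 0.1252] gap mm 26.791243387243753 F 49.39411818981171 ext [-0.6 -1.6  4.2]
held gap 26.384858529982015 ext [ 0.5  0.2 -4.8]
down True [ 0.4805 -0.2437  0.1366] nominal 0.136 dst [ 0.4805 -0.2436] ext [-1.2 -0.3  5.9]
t 62.7417
grip at [0.5372 0.3359 0.1113] gap mm 52.4967564981822 F 53.03617537021637 ext [-0.3 -1.7  6. ]
held gap 52.09892969794749 ext [-0.1  0.2 -3. ]
down True [ 0.4739 -0.1558  0.1227] nominal 0.122 dst [ 0.4739 -0.1557] ext [0.8 0.3 4.4]
t 72.5333
[361.8 125.1] 2013 [[0.5551, -0.3304], [0.5582, -0.3227], [0.5626, -0.3116], [0.5635, -0.3093], [0.5649, -0.3059]]
[197.2 129.8] 748 [[0.534, -0.14], [0.5387, -0.1472], [0.5455, -0.1575], [0.5469, -0.1596], [0.549, -0.1628]]
[ 75.4 171.2] 2284 [[0.473, 0.0111], [0.4825, -0.0079], [0.4962, -0.0353], [0.499, -0.0409], [0.5032, -0.0493]]
[377.7 206.2] 2918 [[0.4583, -0.3654], [0.4689, -0.3549], [0.4843, -0.3398], [0.4874, -0.3368], [0.4921, -0.3321]]
[195.1 202.4] 2053 [[0.4445, -0.1385], [0.4562, -0.1458], [0.4731, -0.1564], [0.4766, -0.1585], [0.4818, -0.1617]]
[281.8 211.5] 625 [[0.4414, -0.2468], [0.4534, -0.2456], [0.4706, -0.2439], [0.4742, -0.2435], [0.4794, -0.243]]
(array([ 0.5095005 , -0.23930901,  0.35909653]), array([-1.79986564e+02,  1.08371205e-01,  4.78317302e+00]))
[[105.3, 3.7], [143.5, 17.7], [251.8, 86.9], [332.7, 80.6], [443.6, 198.3], [362.5, 202.4], [464.5, 227.3], [282.6, 239.3], [371.7, 233.9], [419.7, 230.1], [286.9, 413.1]] 75.6833
```

View pics/s3.png

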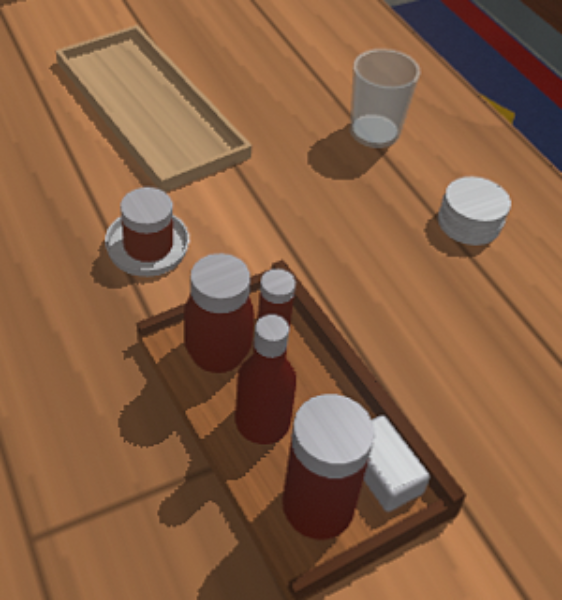

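The top-view lid pixels match the start within 0.3 px, and the side view shows everything upright with the squat jar in the dish. I'm handing in.

```bash
python3 -c "
from h import *
print(workorder.close_job())"
```

```text
the job is handed in; nothing more can be done
None
```

The job is handed in at about 76 s of the 144 s allowed: the squat jar stands in the dish, the tall jar, bottle and belly jar are upright back on their starting spots (lid positions match the start to about 0.3 px in the top view), and the slim jar and flat tin did not move.

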